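# Drive the seized pin out of a cage-rack hinge

### The arm

A 6-joint arm with a two-finger parallel gripper is mounted at the origin on the work surface. World frame = base frame: x ahead of the robot, y to its left, z up, the work surface at z = 0. Lengths are in mm, angles in rad, forces in N, time in s.
With the tool pointing down it reaches from about 325 to 750 mm from the base axis. Payload 7.6 kg.
Tool frame: the origin (TCP) lies midway between the tips of the shut fingers; the grasp point (between the pads) lies grip_depth behind it (grip_depth is the distance from the TCP to the grasp point, in mm); z points along the fingers, y is the line along which they close (so a half turn about z gives the same grasp; the last joint's range is limited). The gripper opens to 85 mm and grips with 20 to 120 N. Pads are 22 mm wide; open, the fingers measure 114 mm over their backs; the gripper's body (76 mm by 85 mm) begins 54 mm behind the grasp point. The pads swing forward as they close: fully open they stand 13 mm farther back than shut.
Start: joints at [1.138, 0.052, 1.401, -0, 1.689, -0.07], TCP at [186.304, 490.853, 231.323] pointing down, gripper open.
Joint ranges: [-2.9, 2.9], [-0.91, 2.17], [0.12, 2.37], [-1.06, 4.2], [0.26, 2.73], [-2.93, 2.93]. Speed limits (rad/s): [2.57, 2.57, 3.01, 3.14, 3.14, 3.14].

### API

Orientations are given as [roll, pitch, yaw] about the fixed x, y, z axes, in that order (R = Rz(yaw) Ry(pitch) Rx(roll)).
In Python, from bench import get_state, snapshot, get_calibration, hand_in, grip_depth gives the robot as it stands.
- The arm moves only by the shell command python3 -m jog 'ROWS'. ROWS is JSON, one flat list of numbers, 7 for each row, row after row: the gripper's target within -1 to 1 (shut at 1, half-way at 0, fully open at -1), then the shift along the world's x, y, z in cm, then the turn, a rotation vector about the world's x, y, z in units of 5 degrees (1.0 is 5 degrees). A call has 1 to 12 rows; each row is the pose to reach, as a shift and turn from the pose commanded when the call began; what a row does not reach only later rows make up. A row lasts 1/10 s, in which the tool goes at most 50 mm and 8.59 degrees, less where a joint would pass 70% of its speed; a pose out of reach is approached as far as the arm can. A call with a gripper value outside its range is refused whole. The fingers move at their own pace and stop on an object; the grip force is fixed at half the most. Time passes only in rows, so rows that repeat a pose let the fingers close. It gives the time, the measured TCP pose, the force, the opening and the grip force at its end, in the units of the state.
- get_state(): the state, without advancing time (a new reading comes with each control period).
- snapshot(name): name is "side" or "top"; returns the picture (420x560x3 uint8, red, green, blue); there is no depth.
- get_calibration(name): a dict with "fx", "fy", "cx", "cy" (pixels), "dist" ([k1, k2, p1, p2, k3] as OpenCV has them; the pictures are not rectified), "T" (4x4, takes a point from camera to world coordinates). Camera axes: x right, y up, looking along -z (the intrinsics and any distortion apply to the point x, -y, -z); pixel columns grow to the right and rows downward; lengths in mm; the calibration is good to about 2 mm. A picture is of the moment at which its call begins. get_calibration takes no time and is no camera call.
- hand_in(): hands the job in; it is judged then, once.
The state is a dict: "clock": time; "joint_pos": joint angles; "qvel": joint speeds; "tau": joint torques, N m; "eef_pos": TCP position; "eef_rot": TCP orientation; "ft_force": force on the tool from outside, world axes, zero at the start; "wrist_torque": the same for the moment, N m; "finger_gap": finger opening in mm; "grasp_force": force on a finger pad.
Only numpy, scipy, OpenCV 4.12 (cv2) and the standard library are available. Lean on these libraries where they do the work, as an engineer would, in place of code of your own. Each camera call takes 0.05 s, during which the arm holds its last target. There are 200 camera calls.

### The job

The brass pin is seized in the leaning rack hinge. Take the orange-handled drift punch from its blue stand and, with its tip in the upper mouth of the bore, drive the pin out through the lower side so that it ends up lying in the white catch tub; then put the punch back upright in its stand and let go. Do not touch the pin with the gripper, and leave the water bottle, the sanitiser bottle and the red shelter where they are.

Things in the scene. Friction and masses are not known exactly. Their poses are not given: they have to be found in the camera images.
- punch: Drift punch, 172 mm, 0.2 kg. Origin: centre of the underside of its round black guard (42 mm across, 6 thick); z along it to the handle. Below: round steel shaft, 12 mm diameter, 80 long, flat tip. Above the guard: round orange handle, 26 mm diameter, to 82 mm, then a steel cap to 92. Starts upright in the stand, guard on its top. Grip just above the guard, which takes the push.
- punch_tip (a point): Centre of the punch's flat lower end, 80 mm below punch along its axis.
- stand: Fixed blue block, 80 x 80 mm and 88 mm high, with an upright through hole of 24 mm diameter in the middle; origin at the centre of its underside. It stands on the left or on the right of the hinge.
- stand_mouth (a point): Centre of the stand's hole at its top face, 88 mm above the bench. The punch is home when its guard lies flat on the top face here (punch at this point, upright).
- hinge: Steel and green hinge, 44 x 44 mm, 60 long, with a round through bore 20 mm wide. Origin: centre of the bore's upper mouth, 150 mm above the bench. z: along the bore, out of the upper mouth, 30 degrees from vertical, leaning towards the robot (the bore runs down and away); y level. Fixed in a grey cradle, 130 mm wide, 100 high; leaves reach 64 mm to each side; nothing rises above the mouth's plane.
- pin: Brass pin, 62 mm, 0.12 kg: shank 18 mm diameter, 52 long; head 28 mm diameter, 10 thick, at the lower end. Origin: centre of the head's free face; z towards the shank's end, which starts 12 mm below the upper mouth (head 4 mm off the hinge's lower side). Friction low in the bore holds it: a steady push of 8 to 20 N moves it; when the shank's end is pushed 52 to 55 mm below the mouth, it drops into the tub.
- tub_floor (a point): Centre of the inner floor of the white catch tub (147 mm by 76 mm inside, the long way running under and beyond the hinge, walls 41 mm high inside, floor 12 mm above the bench), fixed to the cradle under the hinge.
- water_bottle: Bystander: clear drinking bottle with a steel cap and spout, 64 mm diameter, 157 mm high, 0.35 kg; origin at the centre of its underside.
- sanitiser: Bystander: white pump bottle, 72 mm diameter, 188 mm high, 0.5 kg; origin at the centre of its underside.
- shelter: Bystander: red open-ended shelter, 100 x 73 x 60 mm, 0.15 kg; origin at the centre of its underside.
Not all that is in view belongs to the job. There is more than one size of the punch; the one meant has the size given above.

How it is judged (in metres and radians):
On the way, in this order (a step that is already met when the one before it is completed fails the run):
1. the punch's tip is in the upper mouth of the bore (z of punch_tip in the frame of hinge between -0.06 and -0.004 m and x of punch_tip in the frame of hinge between -0.01 and 0.01 m and y of punch_tip in the frame of hinge between -0.01 and 0.01 m), for 0.05 s.
2. the punch, in the bore, is driving the pin: it presses on the pin and the pin has moved 15 mm (contact force between punch and pin above 1 N and distance of pin from where it was at the start of the episode above 0.015 m and z of punch_tip in the frame of hinge below -0.015 m and angle between the z axis of punch and the z axis of hinge, either way round below 0.35 rad), for 0.02 s.
3. the pin is out of the hinge and in the catch tub (z of pin in the frame of tub_floor below 0.03 m and linear speed of pin below 0.05 m/s), for 0.1 s.
At the end, for the whole second after the job is handed in: The pin lies at rest in the catch tub, out of the hinge; the punch is at rest in the stand's hole, upright within 7 degrees, its guard within 5 mm of the stand's top and within 12 mm of the hole's centre; nothing is held (x of pin in the frame of tub_floor between -0.075 and 0.075 m and y of pin in the frame of tub_floor between -0.04 and 0.04 m and z of pin in the frame of tub_floor below 0.05 m and distance between pin and hinge above 0.1 m and linear speed of each of pin, punch below 0.02 m/s and horizontal distance between punch and stand_mouth below 0.012 m and z of punch in the frame of stand_mouth below 0.005 m and angle between punch's own z axis and vertical below 0.12 rad); the robot touches nothing.
It fails at once if the gripper touches the pin (contact force between the fingers and pin above 0.5 N).
It fails at once if the water bottle is moved more than 30 mm or tipped (distance of water_bottle from where it was at the start of the episode above 0.03 m or angle between water_bottle's own z axis and vertical above 0.4 rad).
It fails at once if the sanitiser bottle is moved more than 30 mm or tipped (distance of sanitiser from where it was at the start of the episode above 0.03 m or angle between sanitiser's own z axis and vertical above 0.4 rad).
It fails at once if the red shelter is moved more than 30 mm (distance of shelter from where it was at the start of the episode above 0.03 m).
It also fails if it takes over 50 s, if anything falls off the work surface, if the arm or the gripper's body presses on something with over 40 N, if the wrist force passes 120 N, or if a joint passes its speed limit or range.

## Working session

There is one attempt and no reset: what is moved stays moved. The work goes in short steps, Python scripts to look and compute and a shell command to move; the robot and the scene stay as the last step left them, time stands still between calls to the robot, and variables do not carry over. Pictures are saved under pics/ and viewed, at most 10 in all, crops included, and the job is handed in when it is done.

```bash
mkdir -p pics; ls
python3 - <<'E'
from bench import *
import cv2
print(get_state()); print(grip_depth if not callable(grip_depth) else grip_depth())
for n in("side","top"):
    cv2.imwrite(f"pics/{n}0.png",snapshot(n)[:,:,::-1]); c=get_calibration(n); print({k:(v if k!='T' else __import__('numpy').round(v,3).tolist()) for k,v in c.items()})
E
```

```text
pics
{'clock': 0.0, 'joint_pos': array([ 1.13770659e+00,  5.28255563e-02,  1.40172772e+00,  9.07484824e-06,
        1.68859964e+00, -7.02828109e-02]), 'qvel': array([-5.10421990e-04,  5.13372911e-04, -1.32286240e-03, -2.02347800e-05,
        3.70072859e-05, -6.41206710e-04]), 'tau': array([ 4.11668116e-04, -3.81657958e+01, -3.60199928e+01, -6.77183561e-05,
        5.96861573e-03, -6.54389950e-06]), 'eef_pos': array([186.16342915, 490.56293852, 230.47678478]), 'eef_rot': array([-3.14003687e+00, -1.18560789e-04,  2.77878669e+00]), 'ft_force': array([-0.13359747,  0.0127594 ,  1.47391821]), 'wrist_torque': array([0.01681757, 0.0781268 , 0.01126601]), 'grasp_force': 0.0, 'finger_gap': 85.49993239507432}
18.700000000000003
{'fx': 396.1883926440322, 'fy': 396.1883926440322, 'cx': 278.5948079787311, 'cy': 210.5273774573692, 'dist': array([-0.1143676,  0.       ,  0.       ,  0.       ,  0.       ]), 'T': [[-0.952, 0.185, -0.245, 325.939], [-0.307, -0.549, 0.777, 612.731], [0.009, 0.815, 0.579, 584.216], [0.0, 0.0, 0.0, 1.0]]}
{'fx': 469.63107767090264, 'fy': 469.63107767090264, 'cx': 283.3878816701046, 'cy': 214.20662761736244, 'dist': array([-0.05485719,  0.        ,  0.        ,  0.        ,  0.        ]), 'T': [[-0.019, 0.992, -0.125, 407.145], [-1.0, -0.02, -0.005, 22.693], [-0.008, 0.125, 0.992, 965.856], [0.0, 0.0, 0.0, 1.0]]}
```

View pics/side0.png

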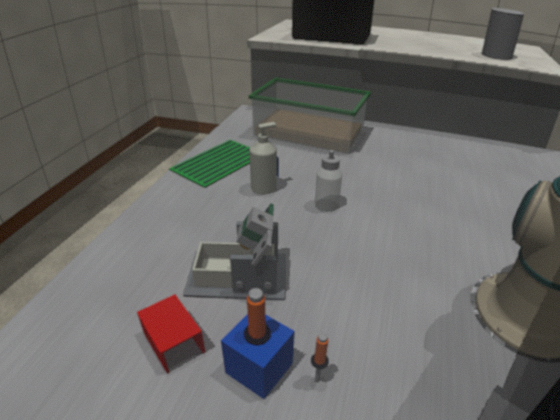

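View pics/top0.png

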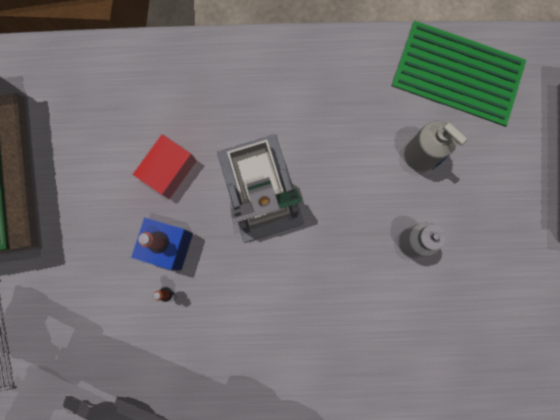

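The side picture shows the punch in the blue stand at about (257,320), a small decoy at (320,352), the hinge at (257,225) and the shelter at (170,330). In the top picture the stand is at (162,244), the hinge mouth at about (264,201), and the bottles are far right. I'll enlarge these areas.

Run:
```python
import cv2,numpy as np
t=cv2.imread("pics/top0.png");s=cv2.imread("pics/side0.png")
f=lambda im,x,y,w,h,k:cv2.resize(im[y:y+h,x:x+w],None,fx=k,fy=k,interpolation=cv2.INTER_CUBIC)
# top: left crop hinge (210..310,130..245), right crop stand (120..200,205..320)
a=f(t,210,130,100,115,4);b=f(t,120,205,100,115,4)
cv2.imwrite("pics/tc.png",cv2.convertScaleAbs(np.hstack([a,b]),alpha=1.5))
a=f(s,180,195,115,110,3.4);b=f(s,215,280,115,110,3.4)
cv2.imwrite("pics/sc.png",cv2.convertScaleAbs(np.hstack([a,b]),alpha=1.5))
```

```text
(no output)
```

View pics/tc.png

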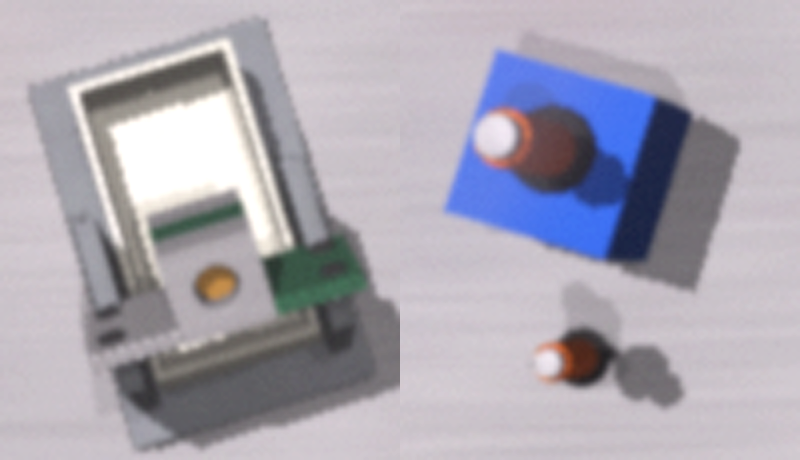

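View pics/sc.png

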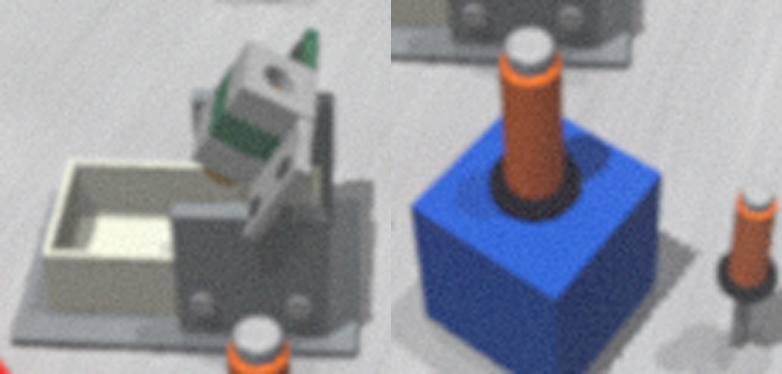

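The top crop shows the mouth at (264.0,201.5), the stand's top corners at (144.5,217.5), (183.8,229), (171.8,270) and (131.3,257.5), and the cap at (144.3,238). In the side crop the mouth is at (262.3,217.3) and the cap at (255.6,293).

```bash
cat > h.py <<'E'
import numpy as np,cv2
from bench import *
def ray(n,p):
    c=get_calibration(n);K=np.array([[c["fx"],0,c["cx"]],[0,c["fy"],c["cy"]],[0,0,1]])
    u=cv2.undistortPoints(np.array([[p]],float),K,np.array(c["dist"])).ravel()
    T=np.array(c["T"]);return T[:3,3],T[:3,:3]@[u[0],-u[1],-1]
def onz(n,p,z):
    o,d=ray(n,p);return o+d*(z-o[2])/d[2]
def tri(p,q):
    (o1,d1),(o2,d2)=ray("top",p),ray("side",q)
    s=np.linalg.lstsq(np.c_[d1,-d2],o2-o1,rcond=None)[0];a,b=o1+s[0]*d1,o2+s[1]*d2
    return (a+b)/2,np.linalg.norm(a-b)
def px(n,P):
    c=get_calibration(n);T=np.array(c["T"]);v=T[:3,:3].T@(np.array(P)-T[:3,3]);v=v*[1,-1,-1]
    K=np.array([[c["fx"],0,c["cx"]],[0,c["fy"],c["cy"]],[0,0,1]])
    return cv2.projectPoints(v.reshape(1,1,3),np.zeros(3),np.zeros(3),K,np.array(c["dist"]))[0].ravel()
E
python3 - <<'E'
from h import *
np.set_printoptions(precision=1,suppress=True)
C=lambda x,y:(210+x/4,130+y/4); S=lambda x,y:(120+x/4,205+y/4)
q=lambda x,y:(180+x/3.4,195+y/3.4); r=lambda x,y:(215+(x-391)/3.4,280+y/3.4)
print("mouth",onz("top",C(216,286),150),onz("side",q(280,76),150),tri(C(216,286),q(280,76)))
P=[onz("top",S(*p),88) for p in((98,50),(255,97),(207,260),(45,210))]
print("stand",np.array(P),np.mean(P,0),[np.linalg.norm(P[i]-P[i-1]) for i in range(4)])
print("side corners",[onz("side",r(*p),88) for p in((553,297),(413,207),(660,178))])
print("cap",onz("top",S(97,132),180),onz("side",r(529,45),180),tri(S(97,132),r(529,45)))
print("guard",onz("top",S(155,148),94),onz("side",r(535,187),94))
B=[onz("top",C(*p),4) for p in((30,85),(262,15),(378,372),(140,450))]
print("plate",np.array(B))
for i,j in((0,1),(3,2),(3,0),(2,1)):
    v=B[j]-B[i];print(np.degrees(np.arctan2(v[1],v[0])),np.linalg.norm(v))
# tub inner rim/hinge leaf
for p,w,z in(((70,92),(232,40),53),((98,345),(358,280),120)):
    a,b=onz("top",C(*p),z),onz("top",C(*w),z);v=b-a;print(a,b,np.degrees(np.arctan2(v[1],v[0])),np.linalg.norm(v))
print(onz("top",(163,294),60), "shelter",onz("top",(165,165),60))
E
```

```text
mouth [533.3  60.5 150. ] [531.4  60.2 150. ] (array([532.4,  60.3, 150.1]), np.float64(1.8342382499827712))
stand [[516.9 290.6  88. ]
 [493.1 215.5  88. ]
 [417.1 237.6  88. ]
 [441.7 314.5  88. ]] [467.2 264.5  88. ] [np.float64(78.94337698878606), np.float64(78.80208112403025), np.float64(79.1326351407994), np.float64(80.78672703914697)]
side corners [array([440.5, 315.9,  88. ]), array([513.7, 293.3,  88. ]), array([415.3, 243.8,  88. ])]
cap [470.5 262.3 180. ] [466.9 265.9 180. ] (array([469.5, 263. , 176.5]), np.float64(2.6649310683484275))
guard [469.5 261.   94. ] [465.  270.2  94. ]
plate [[664.9 163.8   4. ]
 [700.2  41.    4. ]
 [509.4 -15.5   4. ]
 [471.6 107.5   4. ]]
-73.97329695547914 127.7914893375507
-72.91679106522263 128.63698414108472
16.25620520158851 201.38787833559314
16.496051212634963 199.02107214230836
[647.7 136.6  53. ] [672.7  55.3  53. ] -72.9497719295837 85.03899898598738
[511.9 115.9 120. ] [539.4  -2.8 120. ] -76.9788700983405 121.86649946821622
[371.9 261.   60. ] shelter [624.4 260.1  60. ]
```

Mouth ≈ (532.4, 60.4, 150), bore azimuth ≈ 16.4°, and stand/punch ≈ (468.3, 263.8). The measured sizes fit: the stand sides come to 79 mm and the plate is about 128 mm wide. I'll grip axially, with the TCP about 26 mm above the guard's underside so the cap clears the gripper body.

```bash
python3 -m jog '[-1,4.7,-3.8,0,0,0,0, -1,9.4,-7.6,0,0,0,0, -1,14.1,-11.4,0,0,0,0, -1,18.8,-15.1,0,0,0,0, -1,23.5,-18.9,0,0,0,0, -1,28.2,-22.7,0,0,0,0, -1,28.2,-22.7,0,0,0,0, -1,28.2,-22.7,0,0,0,0, -1,28.2,-22.7,0,0,0,0, -1,28.2,-22.7,0,0,0,0]'
python3 - <<'E'
from h import *
t=snapshot("side")[:,:,::-1]
cv2.imwrite("pics/s1.png",cv2.resize(t[180:400,170:400],None,fx=2.6,fy=2.6,interpolation=cv2.INTER_CUBIC))
print(get_state()["eef_pos"],get_state()["joint_pos"])
E
```

```text
clock: 1.1
eef_pos: [467.6, 264.5, 231.0]
eef_rot: [-3.141, -0.001, 2.779]
ft_force: [0.8, 0.3, -0.6]
finger_gap: 85.7
grasp_force: 0.0
[467.33881737 264.86136899 231.22362401] [ 4.46606156e-01  8.69155034e-02  1.36449698e+00  4.89890836e-04
  1.69049906e+00 -7.62797522e-01]
```

View pics/s1.png

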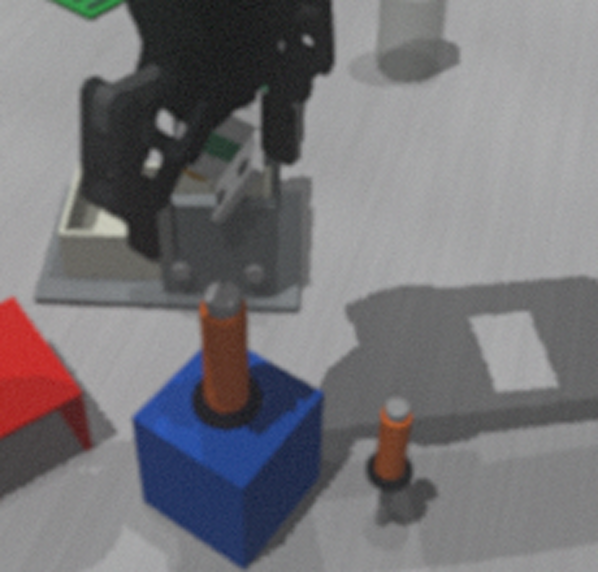

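The gripper is above the punch, with the fingers straddling the cap at about (222,300) in the crop. Next: descend, close and lift slightly.

```bash
python3 -m jog '[-1,0.1,-0.1,-4,0,0,0, -1,0.1,-0.1,-8,0,0,0, -1,0.1,-0.1,-11.7,0,0,0, -1,0.1,-0.1,-11.7,0,0,0, -1,0.1,-0.1,-11.7,0,0,0, 1,0.1,-0.1,-11.7,0,0,0, 1,0.1,-0.1,-11.7,0,0,0, 1,0.1,-0.1,-11.7,0,0,0, 1,0.1,-0.1,-11.7,0,0,0, 1,0.1,-0.1,-11.7,0,0,0, 1,0.1,-0.1,-11.7,0,0,0]'
```

```text
clock: 2.25
eef_pos: [469.6, 263.0, 115.0]
eef_rot: [3.141, 0.001, 2.779]
ft_force: [-1.0, 1.5, 4.0]
finger_gap: 24.6
grasp_force: 58.6
```

Gripped, with a 24.6 mm gap and 58 N. Lift, travel to the pre-insertion pose with the tip 40 mm out along the bore axis, and check there.

```bash
python3 -m jog '[1,0,0,4,0,0,0, 1,0,0,8,0,0,0, 1,0,0,12,0,0,0, 1,0,0,16.2,0,0,0, 1,-0.1,-4.5,16.2,0.34,-1.15,0, 1,-0.2,-9,16.2,0.68,-2.3,0, 1,-0.4,-13.5,16.2,1.01,-3.46,0, 1,-0.5,-18,16.2,1.35,-4.6,0, 1,-0.6,-22.4,16.2,1.69,-5.76,0, 1,-0.6,-22.4,16.2,1.69,-5.76,0, 1,-0.6,-22.4,16.2,1.69,-5.76,0, 1,-0.6,-22.4,16.2,1.69,-5.76,0]'
python3 - <<'E'
from h import *
from scipy.spatial.transform import Rotation as R
s=get_state();z=R.from_euler('xyz',s["eef_rot"]).as_matrix()[:,2];tip=s["eef_pos"]+106.3*z
print(z,s["eef_pos"],tip,"px",px("side",tip),px("top",tip),"mouth",px("side",[532.4,60.4,150]),px("top",[532.4,60.4,150]))
a=snapshot("side")[:,:,::-1][155:275,195:305];b=snapshot("top")[:,:,::-1][140:260,220:330]
cv2.imwrite("pics/p2.png",cv2.convertScaleAbs(cv2.resize(np.hstack([a,b]),None,fx=3.6,fy=3.6,interpolation=cv2.INTER_CUBIC),alpha=1.5))
E
```

```text
clock: 3.45
eef_pos: [463.4, 39.6, 276.4]
eef_rot: [2.806, 0.409, 2.709]
ft_force: [0.5, 1.0, -0.8]
finger_gap: 24.9
grasp_force: 59.8
[ 0.47925987  0.14153833 -0.86618524] [463.38228579  39.57139559 276.4155316 ] [514.32760994  54.6169204  184.34004012] px [272.08403462 202.01605525] [266.67636622 209.46610268] mouth [261.82068615 217.31677581] [264.0746547  201.98384131]
```

View pics/p2.png

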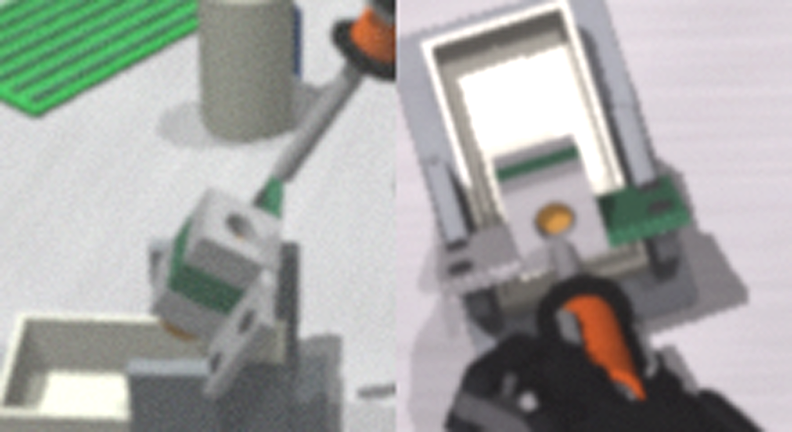

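Side pane: the tip is at about (278,180) and the mouth at (240,225). Top pane: the tip is at (565,242) and the mouth at (556,219). The shaft points at the mouth to within about 2 mm, so I'll look closer with the predicted axis overlaid.

Run:
```python
from h import *
from scipy.spatial.transform import Rotation as R
s=get_state();z=R.from_euler('xyz',s["eef_rot"]).as_matrix()[:,2];tip=s["eef_pos"]+106.3*z
out=[]
for n,x0,y0 in(("side",245,165),("top",245,180)):
    im=np.mean([snapshot(n)[:,:,::-1][y0:y0+60,x0:x0+50].astype(float) for _ in range(4)],0)
    im=cv2.resize(np.clip(im*1.5,0,255).astype(np.uint8),None,fx=8,fy=8,interpolation=cv2.INTER_CUBIC)
    for k in (-60,-40,-20,0):
        p=(px(n,tip+k*z)-[x0,y0]+.5)*8; cv2.circle(im,tuple(int(v) for v in p),2,(0,0,255),-1)
    m=(px(n,[532.4,60.4,150])-[x0,y0]+.5)*8; cv2.circle(im,tuple(int(v) for v in m),2,(255,0,0),-1)
    out.append(im)
cv2.imwrite("pics/p3.png",np.hstack(out))
```

```text
(no output)
```

View pics/p3.png

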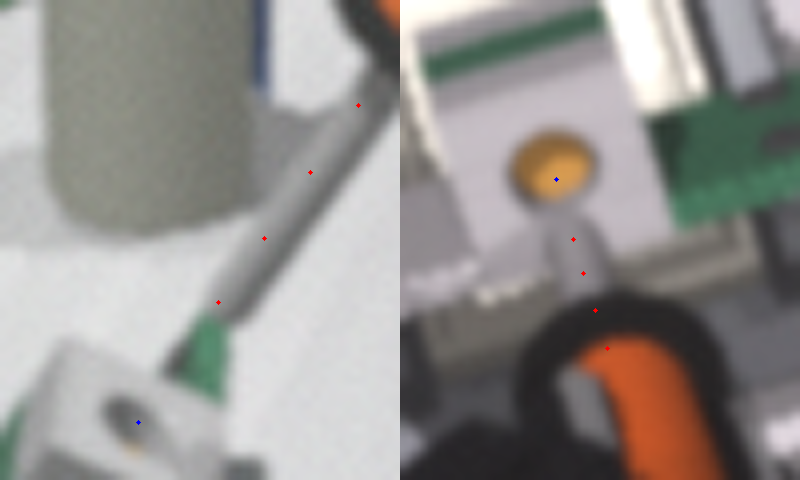

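Side crop: the shaft tip centre is at about (231,310) and the mouth centre at (130,423). Top crop: the tip is at about (569,229) and the mouth at (553,168). Triangulate both the same way.

Run:
```python
from h import *
from scipy.spatial.transform import Rotation as R
s=get_state();Rm=R.from_euler('xyz',s["eef_rot"]).as_matrix();z=Rm[:,2];tip=s["eef_pos"]+106.3*z
S=lambda x,y:(245+x/8-.5,165+y/8-.5);T=lambda x,y:(245+(x-400)/8-.5,180+y/8-.5)
a,e=tri(T(569,229),S(231,310));b,f=tri(T(553,168),S(130,423))
c,s_=np.cos(np.radians(16.4)),np.sin(np.radians(16.4))
zh=np.array([-.5*c,-.5*s_,.866]);yh=np.array([-s_,c,0]);xh=np.cross(yh,zh);H=np.c_[xh,yh,zh]
print("tip",a,e,"nominal",tip);print("mouth",b,f)
print("tip in hinge, measured",H.T@(a-b),"nominal",H.T@(tip-[532.4,60.4,150]))
print("axes",xh,yh,zh)
print("tool closing in hinge",H.T@Rm[:,1])
```

```text
tip [514.21977506  55.81726509 183.02210239] 5.281556569914949 nominal [514.33392831  54.19266279 184.2169052 ]
mouth [534.68102326  61.06332473 149.88277709] 0.7965080308004223
tip in hinge, measured [-1.71154665  0.74444031 39.25362644] nominal [ 0.5820345  -0.85398433 39.17365173]
axes [0.8307659 0.2445077 0.5      ] [-0.28234146  0.95931397  0.        ] [-0.47965699 -0.14117073  0.866     ]
tool closing in hinge [6.03841369e-01 7.97094442e-01 8.81147625e-05]
```

The two estimates differ by about ±2 mm and average near zero, against 4 mm of clearance. Insert to just above the pin with a +0.6 mm x correction and check the force.

```bash
python3 -m jog '[1,0.5,0.15,-0.85,0,0,0, 1,1,0.3,-1.7,0,0,0, 1,1.5,0.45,-2.6,0,0,0, 1,1.9,0.57,-3.3,0,0,0, 1,2.3,0.68,-4.04,0,0,0, 1,2.3,0.68,-4.04,0,0,0, 1,2.3,0.68,-4.04,0,0,0]'
python3 - <<'E'
from h import *
print(get_state()["wrist_torque"])
a=snapshot("side")[:,:,::-1][165:245,235:295];b=snapshot("top")[:,:,::-1][160:240,235:295]
cv2.imwrite("pics/p4.png",cv2.convertScaleAbs(cv2.resize(np.hstack([a,b]),None,fx=6.6,fy=6.6,interpolation=cv2.INTER_CUBIC),alpha=1.5))
E
```

```text
clock: 4.65
eef_pos: [486.3, 45.7, 235.8]
eef_rot: [2.806, 0.41, 2.709]
ft_force: [0.2, -0.2, -1.2]
finger_gap: 24.6
grasp_force: 59.8
[-0.15959184  0.37271816  0.03078728]
```

View pics/p4.png

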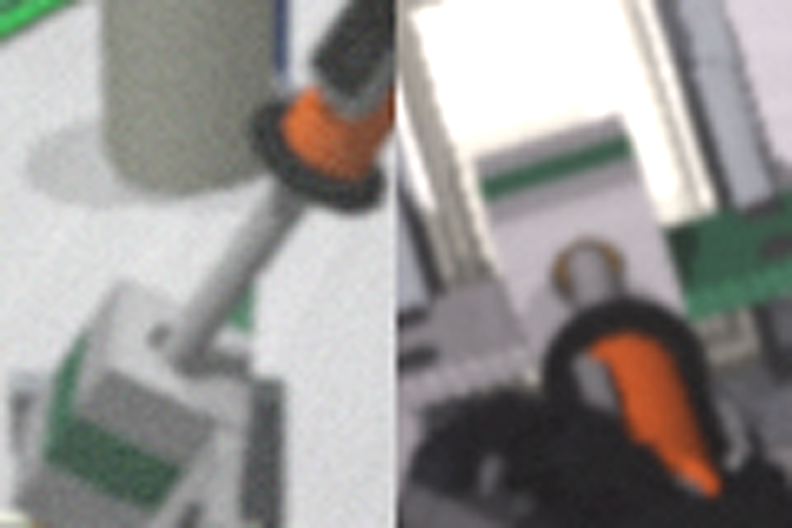

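The tip is inside the bore: in the top pane the shaft at (594,275) is against a bore centre of (587,268), and the side pane shows slack on the far side. No contact force. Shift about 1.5 mm to centre it, then push the first 20 mm and check.

```bash
python3 -m jog '[1,0.11,0.085,0.075,0,0,0, 1,0.25,0.13,-0.18,0,0,0, 1,0.4,0.17,-0.44,0,0,0, 1,0.54,0.21,-0.7,0,0,0, 1,0.69,0.255,-0.96,0,0,0, 1,0.83,0.3,-1.22,0,0,0, 1,0.98,0.34,-1.48,0,0,0, 1,1.12,0.38,-1.74,0,0,0]'
```

```text
clock: 5.55
eef_pos: [498.0, 49.1, 221.0]
eef_rot: [2.806, 0.414, 2.708]
ft_force: [-11.0, -4.2, 12.1]
finger_gap: 24.5
grasp_force: 61.3
```

It is pushing at about 16 N axially with a small lateral load. Continue to about 57 mm depth.

```bash
python3 -m jog '[1,0.19,0.06,-0.35,0,0,0, 1,0.38,0.11,-0.69,0,0,0, 1,0.58,0.17,-1.04,0,0,0, 1,0.77,0.23,-1.39,0,0,0, 1,0.96,0.28,-1.73,0,0,0, 1,1.15,0.34,-2.08,0,0,0, 1,1.34,0.4,-2.42,0,0,0, 1,1.49,0.44,-2.68,0,0,0, 1,1.49,0.44,-2.68,0,0,0, 1,1.49,0.44,-2.68,0,0,0]'
python3 - <<'E'
from h import *
from scipy.spatial.transform import Rotation as R
s=get_state();z=R.from_euler('xyz',s["eef_rot"]).as_matrix()[:,2];tip=s["eef_pos"]+106.3*z
print((tip-[533.4,60.6,150])@[-.48,-.141,.866],s["ft_force"])
a=snapshot("side")[:,:,::-1][165:305,180:295];b=snapshot("top")[:,:,::-1][120:260,200:315]
cv2.imwrite("pics/p5.png",cv2.convertScaleAbs(cv2.resize(np.hstack([a,b]),None,fx=3.4,fy=3.4,interpolation=cv2.INTER_CUBIC),alpha=1.4))
E
```

```text
clock: 6.55
eef_pos: [512.3, 53.9, 191.4]
eef_rot: [2.806, 0.41, 2.709]
ft_force: [0.4, -0.1, -1.3]
finger_gap: 24.6
grasp_force: 60.2
-59.4445653824766 [ 0.44642    -0.14157288 -1.26468042]
```

View pics/p5.png

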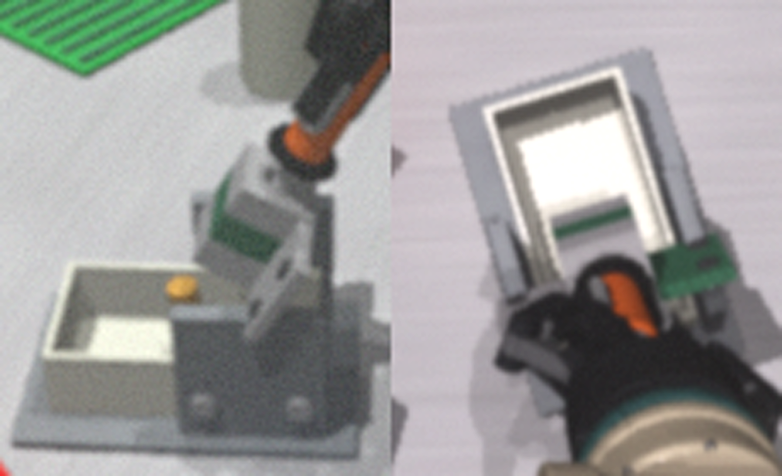

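Contact force is zero after the drop and the brass is in the tub, at about (182,288) in the side pane. Retract along the bore and travel back above the stand.

```bash
python3 -m jog '[1,-1.2,-0.35,2.17,0,0,0, 1,-2.4,-0.71,4.33,0,0,0, 1,-3.6,-1.06,6.5,0,0,0, 1,-4.8,-1.41,8.66,0,0,0, 1,-4.8,-1.41,8.66,0,0,0]' && python3 -m jog '[1,0.1,4.5,0,-0.34,1.15,0, 1,0.2,9,0,-0.68,2.3,0, 1,0.3,13.5,0,-1.01,3.46,0, 1,0.4,18,0,-1.35,4.6,0, 1,0.49,22.3,0,-1.69,5.76,0, 1,0.49,22.3,0,-1.69,5.76,0, 1,0.49,22.3,0,-1.69,5.76,0, 1,0.49,22.3,0,-1.69,5.76,0]'
python3 - <<'E'
from h import *
t=snapshot("top")[:,:,::-1];s=snapshot("side")[:,:,::-1]
cv2.imwrite("pics/t6.png",t);cv2.imwrite("pics/s6.png",s)
a=s[195:305,175:275];b=t[130:240,210:310];c=s[230:340,220:320]
cv2.imwrite("pics/p6.png",cv2.convertScaleAbs(cv2.resize(np.hstack([a,b,c]),None,fx=2.65,fy=2.65,interpolation=cv2.INTER_CUBIC),alpha=1.4))
E
```

```text
clock: 7.15
eef_pos: [464.8, 39.4, 282.4]
eef_rot: [2.803, 0.417, 2.707]
ft_force: [0.6, -0.3, -1.5]
finger_gap: 24.7
grasp_force: 60.4
clock: 7.95
eef_pos: [469.3, 262.3, 278.0]
eef_rot: [3.141, 0.001, 2.778]
ft_force: [0.4, 0.7, -1.4]
finger_gap: 24.6
grasp_force: 60.6
```

View pics/p6.png

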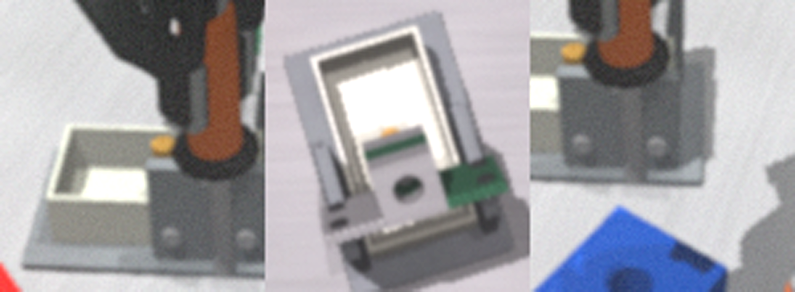

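The bore is empty. The brass spot is at rest at side pixel (236,250) and top pixel (257,179.5). Check its height, then lower the punch into the stand.

```bash
python3 - <<'E'
from h import *
print(tri((257.3,179.5),(236,249.5)))
for f in("pics/s6.png","pics/t6.png"):
    im=cv2.imread(f);h=cv2.cvtColor(im,cv2.COLOR_BGR2HSV);m=cv2.inRange(h,(12,110,90),(30,255,255));
    y,x=np.nonzero(m);k=(x>190)&(x<300)&(y>150)&(y<300);print(f,list(zip(x[k],y[k]))[:80])
E
python3 -m jog '[1,0,0,-4,0,0,0, 1,0,0,-8,0,0,0, 1,0,0,-12,0,0,0, 1,0,0,-15,0,0,0, 1,0,0,-15.9,0,0,0, 1,0,0,-16.1,0,0,0, 1,0,0,-16.1,0,0,0, 1,0,0,-16.1,0,0,0]'
```

```text
(array([585.79032293,  75.75969649,  70.21093931]), np.float64(6.658674923521863))
pics/s6.png [(np.int64(255), np.int64(219)), (np.int64(259), np.int64(227)), (np.int64(256), np.int64(238)), (np.int64(262), np.int64(243)), (np.int64(255), np.int64(246)), (np.int64(234), np.int64(247)), (np.int64(235), np.int64(247)), (np.int64(236), np.int64(247)), (np.int64(237), np.int64(247)), (np.int64(238), np.int64(247)), (np.int64(239), np.int64(247)), (np.int64(233), np.int64(248)), (np.int64(234), np.int64(248)), (np.int64(235), np.int64(248)), (np.int64(236), np.int64(248)), (np.int64(237), np.int64(248)), (np.int64(238), np.int64(248)), (np.int64(239), np.int64(248)), (np.int64(240), np.int64(248)), (np.int64(232), np.int64(249)), (np.int64(233), np.int64(249)), (np.int64(234), np.int64(249)), (np.int64(235), np.int64(249)), (np.int64(236), np.int64(249)), (np.int64(237), np.int64(249)), (np.int64(238), np.int64(249)), (np.int64(239), np.int64(249)), (np.int64(240), np.int64(249)), (np.int64(233), np.int64(250)), (np.int64(234), np.int64(250)), (np.int64(235), np.int64(250)), (np.int64(23
[... 174 characters left out ...]
51)), (np.int64(235), np.int64(251)), (np.int64(236), np.int64(251)), (np.int64(237), np.int64(251)), (np.int64(238), np.int64(251)), (np.int64(239), np.int64(251)), (np.int64(233), np.int64(252)), (np.int64(234), np.int64(252)), (np.int64(235), np.int64(252)), (np.int64(236), np.int64(252)), (np.int64(237), np.int64(252)), (np.int64(238), np.int64(252)), (np.int64(235), np.int64(253))]
pics/t6.png [(np.int64(256), np.int64(179)), (np.int64(257), np.int64(179)), (np.int64(258), np.int64(179)), (np.int64(255), np.int64(180)), (np.int64(256), np.int64(180))]
clock: 8.85
eef_pos: [470.2, 263.0, 119.6]
eef_rot: [3.139, 0.003, 2.778]
ft_force: [-0.0, -0.7, -1.4]
finger_gap: 24.7
grasp_force: 60.3
```

The brass spot is at z ≈ 70 mm in the tub. Its width matches the 18 mm shank end, so the pin is standing on its head with its origin on the floor, which meets the z limit. Finish seating the punch.

```bash
python3 -m jog '[1,0,0,-0.1,0,0,0, 1,0,0,-0.2,0,0,0, 1,0,0,-0.3,0,0,0, 1,0,0,-0.3,0,0,0, 1,0,0,-0.3,0,0,0]'
```

```text
clock: 9.35
eef_pos: [469.5, 262.9, 115.1]
eef_rot: [3.141, 0.001, 2.779]
ft_force: [-2.1, -1.2, 5.4]
finger_gap: 24.9
grasp_force: 61.0
```

The guard is seated, at the same TCP height as when I gripped it, with light contact. Release and rise.

```bash
python3 -m jog '[-1,0,0,0,0,0,0, -1,0,0,0,0,0,0, -1,0,0,0,0,0,0, -1,0,0,0,0,0,0, -1,0,0,0,0,0,0, -1,0,0,0,0,0,0, -1,0,0,4,0,0,0, -1,0,0,8,0,0,0, -1,0,0,12,0,0,0, -1,0,0,12,0,0,0]' && python3 -m jog '[-1,-2,4,3,0,0,0, -1,-4,8,3,0,0,0, -1,-6,12,3,0,0,0, -1,-6,12,3,0,0,0, -1,-6,12,3,0,0,0, -1,-6,12,3,0,0,0]'
python3 - <<'E'
from h import *
t=snapshot("top");s=snapshot("side")
o=cv2.imread("pics/side0.png")[:,:,::-1];cv2.imwrite("pics/s7.png",s[:,:,::-1])
for n,im in(("before",o),("after",s)):
    h=cv2.cvtColor(np.ascontiguousarray(im),cv2.COLOR_RGB2HSV);m=cv2.inRange(h,(3,150,90),(14,255,255));y,x=np.nonzero(m);k=(x>235)&(x<280)&(y>280)&(y<350)
    print(n,k.sum(),x[k].mean(),y[k].mean(),x[k].min(),x[k].max(),y[k].min(),y[k].max())
h=cv2.cvtColor(np.ascontiguousarray(s),cv2.COLOR_RGB2HSV);m=cv2.inRange(h,(12,110,90),(30,255,255))[240:260,225:250];y,x=np.nonzero(m);print("pin",x.mean()+225,y.mean()+240,len(x))
E
```

```text
clock: 10.35
eef_pos: [471.2, 263.7, 241.3]
eef_rot: [3.133, 0.008, 2.779]
ft_force: [0.7, 0.8, -0.4]
finger_gap: 85.1
grasp_force: 0.0
clock: 10.95
eef_pos: [409.7, 382.0, 263.8]
eef_rot: [-3.141, -0.0, 2.778]
ft_force: [0.4, -0.1, -0.5]
finger_gap: 85.7
grasp_force: 0.0
before 266 253.2330827067669 314.7406015037594 247 264 298 336
after 401 258.4339152119701 321.46134663341644 249 266 297 337
pin nan nan 0<stdin>:7: RuntimeWarning: Mean of empty slice.
  ret = ret.dtype.type(ret / rcount)
```

The punch stands in the stand as before, with the handle's pixel extents unchanged to within 2 px. The arm now blocks the side camera's view of the pin, so I'll use the top image and move the arm aside.

```bash
python3 -m jog '[-1,-4,3,0,0,0,0, -1,-8,6,0,0,0,0, -1,-12,9,0,0,0,0, -1,-16,10,0,0,0,0, -1,-20,11,0,0,0,0, -1,-20,11,0,0,0,0, -1,-20,11,0,0,0,0]'
python3 - <<'E'
from h import *
for n,r in(("side",(240,260,225,250)),("top",(172,186,248,266))):
    s=snapshot(n);h=cv2.cvtColor(np.ascontiguousarray(s),cv2.COLOR_RGB2HSV);m=cv2.inRange(h,(12,110,90),(30,255,255))[r[0]:r[1],r[2]:r[3]];y,x=np.nonzero(m);print(n,len(x),x.sum()/max(1,len(x))+r[2],y.sum()/max(1,len(y))+r[0])
    o=cv2.imread(f"pics/{n}0.png")[:,:,::-1]
    for nm,b in(("red",((0,150,60),(3,255,255))),("blue",((105,150,40),(125,255,255)))):
        print(nm,[np.array(np.nonzero(cv2.inRange(cv2.cvtColor(np.ascontiguousarray(i),cv2.COLOR_RGB2HSV),*b))).mean(1).round(1).tolist() for i in(o,s)])
    # punch displacement by template match of the cap+handle+guard
    if n=="side": x0,y0,x1,y1=244,286,272,346
    else: x0,y0,x1,y1=136,228,172,256
    T=np.ascontiguousarray(o[y0:y1,x0:x1]);W=np.ascontiguousarray(s[y0-12:y1+12,x0-12:x1+12])
    rr=cv2.matchTemplate(W,T,cv2.TM_CCOEFF_NORMED);_,v,_,l=cv2.minMaxLoc(rr);print("punch shift px",l[0]-12,l[1]-12,v)
E
```

```text
clock: 11.75
eef_pos: [209.4, 492.5, 264.5]
eef_rot: [3.141, 0.0, 2.779]
ft_force: [-0.2, -0.0, 0.1]
finger_gap: 85.3
grasp_force: 0.0
side 38 236.1315789473684 249.26315789473685
red [[324.7, 167.6], [324.9, 167.6]]
blue [[351.4, 253.8], [351.5, 253.4]]
punch shift px 2 0 0.9842977523803711
top 5 256.4 179.4
red [[163.5, 161.4], [163.3, 161.5]]
blue [[247.1, 163.0], [246.3, 163.1]]
punch shift px 0 1 0.9915162920951843
```

```bash
python3 -c "from bench import *;print(hand_in())"
```

```text
the job is handed in; nothing more can be done
None
```

I handed the job in at about 12 s on the robot clock: the pin is out of the hinge and standing on its head in the tub, not lying flat. The punch is back upright in its stand and released, about 2–3 mm from where it started. The red shelter hasn't moved, the arm never went near the bottles, and `hand_in()` returned no verdict.

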